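# Press a connector home on a ratchet arbor press

### The arm

A 6-joint arm with a two-finger parallel gripper is mounted at the origin on the work surface. World frame = base frame: x ahead of the robot, y to its left, z up, the work surface at z = 0. Lengths are in m, angles in rad, forces in N, time in s.
With the tool pointing down it reaches from about 0.375 to 0.925 m from the base axis. Payload 5.7 kg.
Tool frame: the origin (TCP) lies at the very end of the fingers, on their centre line; the grasp point (between the pads) lies 19 mm behind it; z points along the fingers, x is the direction in which the jaws open and shut, and the axes are right-handed (so a half turn about z gives the same grasp; the last joint's range is limited). The gripper opens to 85 mm and grips with 20 to 120 N. Pads are 22 mm wide; open, the fingers measure 114 mm over their backs; the gripper's body (76 mm by 85 mm) begins 54 mm behind the grasp point. The pads swing forward as they close: fully open they stand 13 mm farther back than shut.
Start: joints at [-1.274, 0.359, 1.51, -0, 1.272, -0.115], TCP at [0.24, -0.55, 0.231] pointing down, gripper open.
Joint ranges: [-2.97, 2.97], [-1.01, 2.36], [0.21, 2.38], [-0.96, 4.11], [0.2, 2.71], [-2.98, 2.98]. Speed limits (rad/s): [2.39, 2.39, 3.14, 3.14, 3.14, 3.14].

### API

Orientations are given as a unit quaternion [x, y, z, w].
In Python, from workcell import read_state, snapshot, close_job gives the robot as it stands.
- The arm moves only by the tool step_arm, never from a script. Its argument "plan" is a list of rows, each a list of 5 numbers: the shift along the tool's x, y, z in cm, then the turn about the tool's z in rad, then the finger opening in cm, from 0 to 8.54. A call has 1 to 8 rows; each row is the pose to reach, as a shift and turn from the pose measured when the call began, along the tool's axes at that moment; what a row does not reach only later rows make up. A row lasts 1/10 s, in which the tool goes at most 50 mm and 8.59 degrees, less where a joint would pass 70% of its speed; a pose out of reach is approached as far as the arm can. A call with a gripper value outside its range is refused whole. The fingers move at their own pace and stop on an object; "grip_force" is the grip in N (left out, the last holds). Time passes only in rows, so rows that repeat a pose let the fingers close. It gives the time, the measured TCP pose, the force and the opening at its end, in the units of the state.
- read_state(): the state, without advancing time (a new reading comes with each control period).
- snapshot(name): name is "side" or "top"; returns a dict with "image" (400x640x3 uint8, red, green, blue), "fx", "fy", "cx", "cy" (pixels), "D" ([k1, k2, p1, p2, k3] as OpenCV has them; the pictures are not rectified), "rvec" (rotation vector, rad) and "tvec" (3), from world to camera coordinates, as OpenCV has them. Camera axes: x right, y down, z forward; pixel columns grow to the right and rows downward; lengths in m; the calibration is good to about 2 mm. A picture is of the moment at which its call begins. There is no depth.
- close_job(): hands the job in, once; it reports no verdict.
The state is a dict: "time_s": time; "joint_positions": joint angles; "dq": joint speeds; "joint_efforts": joint torques, N m; "tcp_pos": TCP position; "tool_rot": TCP orientation; "force": force on the tool from outside, world axes, zero at the start; "ft_torque": the same for the moment, N m; "gripper_width": finger opening in m.
Only numpy, scipy, OpenCV 4.12 (cv2) and the standard library are available. Lean on these libraries where they do the work, as an engineer would, in place of code of your own. Each camera call takes 0.05 s, during which the arm holds its last target. There are 200 camera calls.

### The job

Slide the board carrier in along its guide rods until it rests against the two dowel pins at the back of the press, then pump the ratchet lever in repeated strokes so that the ram presses the connector fully home on the circuit board. Stop the stroke as soon as the lever goes solid, so that the connector is not crushed, and leave the lever raised with the board still under the ram. Do not disturb the multimeter, the pot and the screwdriver.

Things in the scene. Friction and masses are not known exactly. Their poses are not given: they have to be found in the camera images.
- press: Ratchet arbor press, cast C frame, 340 x 160 x 290 mm, fixed. Origin on the bench below the ram; x to the column at the back, y left. Bed 35 mm above the bench, with two guide rods along x (3 mm play beside the carrier, tops 14 mm above the bed) and two upright dowel pins at the back as stop. Head: x -30 to 132, y +-35, z 177 to 273 mm. Ratchet wheel and lever on its right (-y) side.
- carrier: Aluminium plate 170 x 104 x 12 mm, 0.6 to 0.95 kg, loose on the oiled bed. Carries the circuit board. Origin: underside, below the connector; x to the back; plate x -115 to 55 mm. Black grip bar at the front: centre x -101 mm, 14 mm thick (x), 50 wide (y), 12 to 52 mm above the underside. At the pins its origin meets the press's origin in x and y. Starts pulled out (-x) by 35 to 85 mm.
- board: Green circuit board 110 x 94 x 2 mm, held on the carrier by stand-offs and a nest that is set for the board type. Origin: top face of the board, at the connector's place, 20 to 24 mm above the carrier's underside; does not move on the carrier.
- connector: Press-fit connector on the board: grey block 16 x 52 x 12 mm (z), pins started in their holes, standing 2.5 to 5 mm proud of the board. Origin: centre of its underside, at the board's origin when home. It only moves down, against about 80 N of pin friction, and is solid when home. The housing cracks if the ram presses it with more than 250 N.
- ram: Square steel ram with an aluminium pressing bar, 20 x 62 x 16 mm (z), at its foot. Origin: centre of the bar's lower face. The lever drives it down through ratchet wheel and pinion (radius 12 mm); it stays by friction where it is left and cannot be raised. Starts 2 to 14 mm above the top of the connector.
- lever: Cranked steel lever on the pinion shaft, pointing to the front. Origin: on the shaft axis. Swings from 0.30 rad above level (top stop) to 0.25 below (bottom stop) and stays where left. Pushed down, its pawl turns the 18-tooth wheel; lifted, it clicks back and the ram stays. A full stroke moves the wheel one tooth, the ram 4.2 mm; the first part of a down stroke (up to 0.35 rad) may be idle.
- lever_grip (a point): Middle of the lever's round black rubber grip (22 mm thick, 95 mm long), 210 mm from the shaft axis. Height above the bench: 287 mm at the top stop, 225 level, 173 at the bottom stop. Push needed here: about 2 N idle, 3 to 4 N driving the ram, 7 to 9 N while the pins go in; once the connector is home it rises by about 0.5 to 1 N per mm; the housing cracks at about 17 N.
- lever_pivot (a point): Fixed point on the lever's shaft axis (which runs along the press's y), in the vertical plane in which the grip swings: 24.5 mm behind the ram's axis, 95 mm to its right, 225 mm above the bench.
- multimeter: Red and grey hand-held multimeter, 180 x 85 x 37 mm, lying on the bench to the left of the press. Bystander. Origin: centre of its underside.
- pot: Black open plastic pot, 70 mm wide, 60 mm high, on the bench to the right of the press. Bystander. Origin: centre of its underside.
- screwdriver: Screwdriver lying on the bench to the right of the press, in front of the pot. Bystander. Origin: below its middle.
Mind the look-alikes: they are no part of the job. Leave any orange look-alike of the carrier alone.

How it is judged:
By the outcome, as a careful person would: the job done as asked, in the order asked, and still so for the second after the job is handed in, with the robot touching nothing.
It also fails if it takes over 67 s, if anything falls off the work surface, if the arm or the gripper's body presses on something with over 40 N, if the wrist force passes 120 N, or if a joint passes its speed limit or range.

## Working session

There is one attempt and no reset: what is moved stays moved. The work goes in short steps, Python scripts to look and compute and a tool call to move; the robot and the scene stay as the last step left them, time stands still between calls to the robot, and variables do not carry over. Pictures are saved under pics/ and viewed, about 8 in all and at most 12, crops included, and the job is handed in when it is done.

Besides the shell and the picture viewer there is one more tool, called by a JSON object that holds its "method" and its "body", one argument or row to a line. step_arm: Moves the arm, as the interface text tells. Its arguments: {"type":"object","properties":{"plan":{"type":"array","items":{"type":"array","items":{"type":"number"}}},"grip_force":{"type":"number"}},"required":["plan"]}

```bash
mkdir -p pics
cat > h.py <<'E'
import numpy as np,cv2
from workcell import read_state,snapshot,close_job
def snap(n,f):
    s=snapshot(n); cv2.imwrite(f,s['image'][:,:,::-1]); np.save('last_'+n+'.npy',s,allow_pickle=True); return s
def load(n): return np.load('last_'+n+'.npy',allow_pickle=True).item()
def KD(s): return np.array([[s['fx'],0,s['cx']],[0,s['fy'],s['cy']],[0,0,1.]]),np.array(s['D'],float)
def ray(s,p):
    K,D=KD(s); u=cv2.undistortPoints(np.array([[p]],float),K,D)[0,0]
    R=cv2.Rodrigues(np.array(s['rvec'],float))[0]; t=np.array(s['tvec'],float).ravel()
    d=R.T@np.array([u[0],u[1],1]); return -R.T@t,d/np.linalg.norm(d)
def onz(s,p,z):
    c,d=ray(s,p); return c+d*(z-c[2])/d[2]
def tri(s1,p1,s2,p2):
    a,d=ray(s1,p1);b,e=ray(s2,p2); k=np.linalg.lstsq(np.c_[d,-e],b-a,rcond=None)[0]
    x,y=a+k[0]*d,b+k[1]*e; return (x+y)/2,np.linalg.norm(x-y)
def proj(s,P):
    K,D=KD(s); return cv2.projectPoints(np.atleast_2d(np.array(P,float)),np.array(s['rvec'],float),np.array(s['tvec'],float),K,D)[0][:,0]
E
python3 - <<'E'
from h import *
for n in('side','top'):
    s=snap(n,f'pics/{n}1.png'); c,d=ray(s,(320,200)); print(n,c,d,s['fx'])
st=read_state(); print({k:np.round(v,3) for k,v in st.items()})
E
```

```text
side [0.33273744 0.61735566 0.86740043] [ 0.2445597  -0.66407022 -0.70654179] 362.39692007741127
top [0.470569   0.0189815  1.45121605] [ 0.08884791 -0.00545592 -0.99603026] 502.8878483336715
{'time_s': np.float64(0.1), 'joint_positions': array([-1.274,  0.359,  1.511, -0.   ,  1.272, -0.115]), 'dq': array([ 0.   , -0.001, -0.003,  0.001, -0.001, -0.   ]), 'joint_efforts': array([ 0.0000e+00, -5.2865e+01, -2.7935e+01, -0.0000e+00,  5.0000e-03,
       -0.0000e+00]), 'tcp_pos': array([ 0.24 , -0.549,  0.231]), 'tool_rot': array([ 0.837, -0.548, -0.001, -0.001]), 'force': array([-0.177, -0.521, -0.508]), 'ft_torque': array([-0.019,  0.012, -0.08 ]), 'gripper_width': np.float64(0.085)}
```

View pics/side1.png

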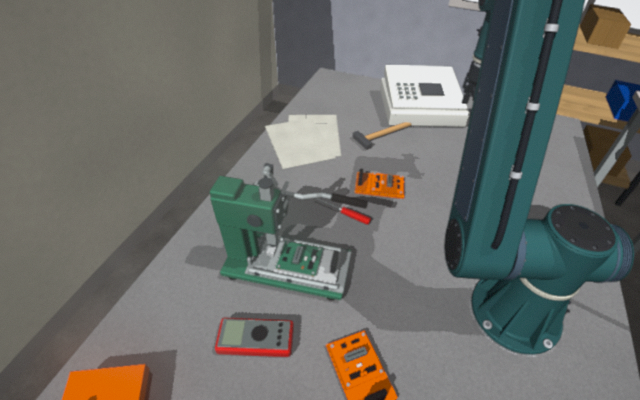

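View pics/top1.png

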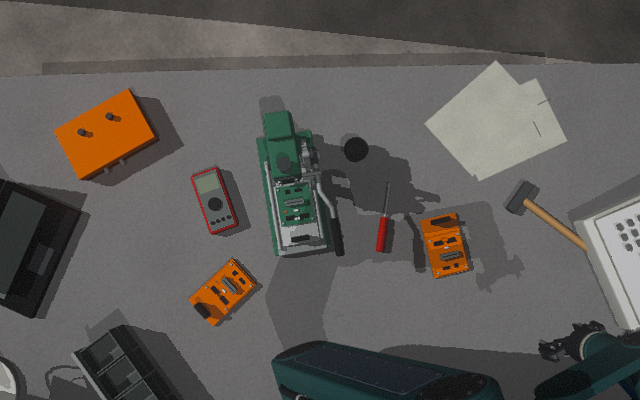

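The press is at about (295,190) in the top view and (275,240) in the side view. The lever's black grip is at about (338,237) top and (350,200) side. Next I enlarge both.

Run:
```python
from h import *
a=load('top')['image'][100:270,235:365]; b=load('side')['image'][155:310,205:385]
A=cv2.resize(a,None,fx=3.5,fy=3.5,interpolation=cv2.INTER_CUBIC)[:,:,::-1]
cv2.imwrite('pics/c1.png',np.hstack([A]))
B=cv2.resize(b,None,fx=4.4,fy=3.8*1.0,interpolation=cv2.INTER_CUBIC)[:,:,::-1] if 0 else cv2.resize(b,None,fx=3.8,fy=3.8,interpolation=cv2.INTER_CUBIC)[:,:,::-1]
cv2.imwrite('pics/c2.png',B); print(A.shape,B.shape)
s=load('top')
for p in [(0,0),(640,0),(295,190)]: print(p,onz(s,p,0.035))
```

```text
(595, 455, 3) (589, 684, 3)
(0, 0) [1.22182077 0.95671987 0.035     ]
(640, 0) [ 1.18364457 -0.97496582  0.035     ]
(295, 190) [0.6269954 0.0813087 0.035    ]
```

View pics/c1.png

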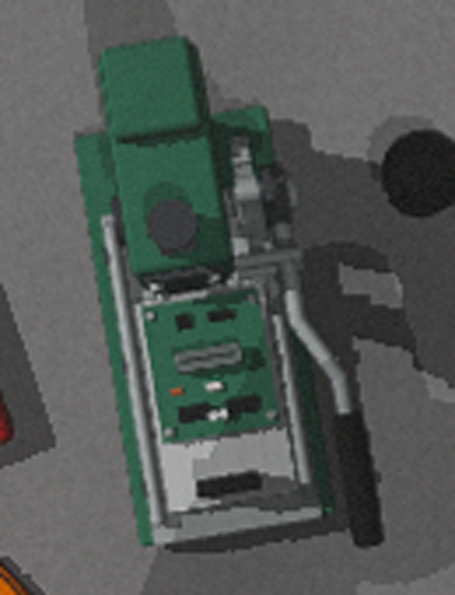

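View pics/c2.png

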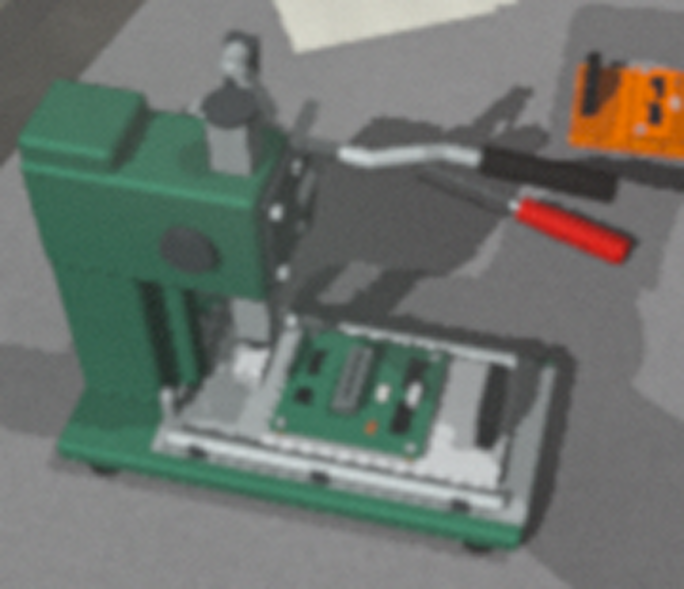

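Run:
```python
from h import *
t=load('top');s=load('side')
T=lambda x,y:((x+.5)/3.5-.5+235,(y+.5)/3.5-.5+100)
S=lambda x,y:((x+.5)/3.8-.5+205,(y+.5)/3.8-.5+155)
g=lambda P:np.round(P,4)
a,b=onz(t,T(108,220),.049),onz(t,T(158,520),.049); print('rodL',a,b,np.arctan2(*(a-b)[[1,0]]))
a,b=onz(t,T(272,290),.049),onz(t,T(307,480),.049); print('rodR',a,b,np.arctan2(*(a-b)[[1,0]]))
print('bar top',onz(t,T(229,482),.087),[onz(t,T(*p),.087) for p in((197,485),(262,477))])
a=onz(t,T(162,541),.035);b=onz(t,T(325,513),.035);print('bed front L/R',a,b,np.linalg.norm(a-b))
print('base front',onz(t,T(147,545),.02))
print('conn top', onz(t,T(208,358),.035+.022+.016))
print('grip far',tri(t,T(372,535),s,S(610,182)),'near',tri(t,T(346,415),s,S(485,163)))
for tz in(.225,.25,.27,.287):
  print(tz,onz(t,T(358,477),tz))
# segmentations
im=t['image'].astype(int)
def blob(lab,m,roi):
    x0,y0,x1,y1=roi; mm=np.zeros(m.shape,np.uint8); mm[y0:y1,x0:x1]=m[y0:y1,x0:x1]
    n,l,st,c=cv2.connectedComponentsWithStats(mm); k=1+np.argmax(st[1:,4]); cn=cv2.findContours((l==k).astype(np.uint8),0,2)[0][0]
    print(lab,c[k],st[k],cv2.minAreaRect(cn)); return c[k]
d=(im.max(2)<45)
p=blob('bar',d,(285,230,315,246)); print(onz(t,p,.087))
p=blob('grip',d,(325,210,350,262))
p2=blob('gripside',s['image'].max(2)<60,(325,185,375,212)); print(tri(t,p,s,p2))
```

```text
rodL [0.70534287 0.16228157 0.049     ] [0.46398721 0.12610952 0.049     ] 0.1487631258282214
rodR [0.64547889 0.03157176 0.049     ] [0.49278198 0.00721335 0.049     ] 0.15818851908498718
bar top [0.49210092 0.0678447  0.087     ] [array([0.49038293, 0.09261029, 0.087     ]), array([0.49534082, 0.04226187, 0.087     ])]
bed front L/R [0.44710663 0.12427559 0.035     ] [ 0.4662587  -0.00668434  0.035     ] 0.13235295588109555
base front [0.44392915 0.13757059 0.02      ]
conn top [0.58987635 0.08283177 0.073     ]
grip far (array([ 0.45023908, -0.03625146,  0.20844828]), np.float64(0.0006541016811465309)) near (array([ 0.53463213, -0.02024913,  0.21034272]), np.float64(0.001402386893749439))
0.225 [ 0.49120552 -0.02681545  0.225     ]
0.25 [ 0.49078478 -0.02588175  0.25      ]
0.27 [ 0.4904482  -0.02513478  0.27      ]
0.287 [ 0.49016209 -0.02449987  0.287     ]
bar [300.32467532 238.19480519] [292 235  18   7  77] ((300.3513488769531, 238.10813903808594), (4.274373531341553, 17.426292419433594), 80.53767395019531)
[0.48982392 0.06720699 0.087     ]
grip [336.67256637 236.3539823 ] [329 217  16  39 339] ((336.4053955078125, 236.4324493408203), (38.469364166259766, 9.86393928527832), 80.53767395019531)
gripside [349.67843137 200.20784314] [332 194  36  14 255] ((349.42132568359375, 199.8802947998047), (34.88193130493164, 8.036688804626465), 11.689369201660156)
(array([ 0.48963064, -0.02686037,  0.21107154]), np.float64(0.0016025572002502423))
```

```bash
cat >> h.py <<'E'
from scipy.spatial.transform import Rotation as Ro
PS=0.155; PO=np.array([.658,.0955,0]); RP=Ro.from_euler('z',PS).as_matrix()
def go(P,yaw=PS-np.pi/2):
    """tool shift (cm) and turn to bring TCP to world P; prints TCP in press frame, force"""
    st=read_state(); R=Ro.from_quat(st['tool_rot']).as_matrix(); d=np.array(P)-st['tcp_pos']
    cur=np.arctan2(R[1,0],R[0,0]); print('shift',np.round(R.T@d*100,2),'turn',round((cur-yaw+np.pi)%(2*np.pi)-np.pi,3),'t',st['time_s'],'press',np.round(RP.T@(st['tcp_pos']-PO),4),'F',np.round(st['force'],1),'w',st['gripper_width'])
E
python3 -c "
from h import *
go([.457,.0622,.35])"
```

```text
shift [-47.37 -44.37 -11.86] turn 0.257 t 0.1 press [-0.5126 -0.5725  0.2305] F [-0.2 -0.5 -0.5] w 0.08520353471965644
```

{"method": "step_arm", "body": {
  "plan": [
    [0, 0, -5, 0, 0],
    [0, 0, -11.9, 0.1, 0],
    [-47.4, -44.4, -11.9, 0.257, 0],
    [-47.4, -44.4, -11.9, 0.257, 0],
    [-47.4, -44.4, -11.9, 0.257, 0],
    [-47.4, -44.4, -11.9, 0.257, 0],
    [-47.4, -44.4, -11.9, 0.257, 0],
    [-47.4, -44.4, -11.9, 0.257, 0]
  ]
}}

```text
time_s: 0.9
tcp_pos: [0.3403, -0.2647, 0.3395]
tool_rot: [0.759, -0.651, -0.001, -0.001]
force: [0.5, 0.1, -0.5]
gripper_width: 0.0
```

```bash
python3 -c "
from h import *
go([.457,.0622,.35])"
```

```text
shift [-30.51 -16.55  -0.99] turn -0.001 t 0.9 press [-0.3695 -0.3068  0.3395] F [ 0.5  0.1 -0.5] w 1.300023407888867e-05
```

{"method": "step_arm", "body": {
  "plan": [
    [-30.5, -16.6, -1, 0, 0],
    [-30.5, -16.6, -1, 0, 0],
    [-30.5, -16.6, -1, 0, 0],
    [-30.5, -16.6, -1, 0, 0],
    [-30.5, -16.6, -1, 0, 0],
    [-30.5, -16.6, -1, 0, 0],
    [-30.5, -16.6, -1, 0, 0],
    [-30.5, -16.6, -1, 0, 0]
  ]
}}

```text
time_s: 1.7
tcp_pos: [0.4586, 0.0675, 0.3499]
tool_rot: [0.762, -0.648, -0.002, -0.002]
force: [0.1, -0.2, -0.1]
gripper_width: -0.0001
```

```bash
python3 -c "
from h import *
go([.457,.0622,.056]); snap('top','pics/t2.png'); s=snap('side','pics/s2.png'); cv2.imwrite('pics/c3.png',cv2.resize(s['image'][60:330,190:500],None,fx=2.2,fy=2.2)[:,:,::-1])"
```

```text
shift [ 0.64  0.26 29.39] turn 0.006 t 1.7 press [-0.2014  0.0032  0.3499] F [ 0.1 -0.2 -0.1] w -0.00011251945047654779
```

View pics/c3.png

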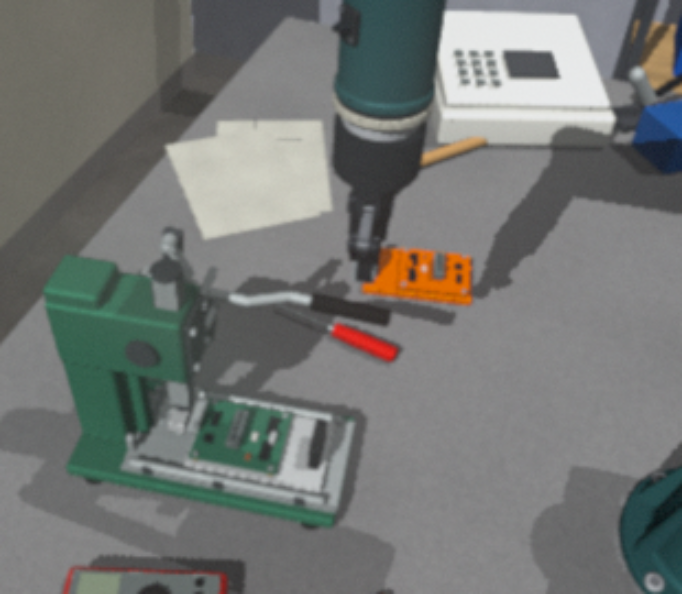

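The gripper hangs at about (368,270) in the crop, clear of the lever and in front of the press, so I descend.

{"method": "step_arm", "body": {
  "plan": [
    [0.6, 0.2, 5, 0, 0],
    [0.6, 0.2, 10, 0, 0],
    [0.6, 0.2, 15, 0, 0],
    [0.6, 0.2, 20, 0, 0],
    [0.6, 0.2, 24, 0, 0],
    [0.6, 0.2, 27, 0, 0],
    [0.6, 0.2, 29.3, 0, 0],
    [0.6, 0.2, 29.3, 0, 0]
  ]
}}

```text
time_s: 2.6
tcp_pos: [0.4526, 0.0555, 0.0542]
tool_rot: [0.76, -0.65, -0.004, 0.002]
force: [-0.6, 0.5, -0.4]
gripper_width: -0.0001
```

```bash
python3 -c "
from h import *
go([.457,.0622,.056]); go(PO+RP@[-.101-.0185-.012,0,.056])"
```

```text
shift [-0.6  -0.54 -0.18] turn 0.0 t 2.6 press [-0.2091 -0.0079  0.0542] F [-0.6  0.5 -0.4] w -8.67269118019229e-05
shift [-0.78 -7.76 -0.24] turn 0.0 t 2.6 press [-0.2091 -0.0079  0.0542] F [-0.6  0.5 -0.4] w -8.67269118019229e-05
```

{"method": "step_arm", "body": {
  "plan": [
    [-0.8, -0.8, -0.2, 0, 0],
    [-0.8, -1.4, -0.2, 0, 0],
    [-0.8, -1.9, -0.2, 0, 0],
    [-0.8, -2.5, -0.2, 0, 0],
    [-0.8, -3.1, -0.2, 0, 0],
    [-0.8, -3.7, -0.2, 0, 0],
    [-0.8, -4.3, -0.2, 0, 0],
    [-0.8, -4.9, -0.2, 0, 0]
  ]
}}

```text
time_s: 3.4
tcp_pos: [0.5001, 0.071, 0.0558]
tool_rot: [0.76, -0.65, -0.004, 0.002]
force: [-2.4, -1.1, 2.0]
gripper_width: -0.0002
```

```bash
python3 -c "
from h import *
go(PO+RP@[-.101-.0185,0,.056])"
```

```text
shift [ 0.02 -4.02 -0.05] turn 0.0 t 3.4 press [-0.1597  0.0002  0.0558] F [-2.4 -1.1  2. ] w -0.00017789898853703634
```

Contact at about 2.5 N. I keep pushing, slowing near the stop.

{"method": "step_arm", "body": {
  "plan": [
    [0, -0.6, 0, 0, 0],
    [0, -1.2, 0, 0, 0],
    [0, -1.7, 0, 0, 0],
    [0, -2.1, 0, 0, 0],
    [0, -2.5, 0, 0, 0],
    [0, -2.8, 0, 0, 0],
    [0, -3.0, 0, 0, 0],
    [0, -3.2, 0, 0, 0]
  ]
}}

```text
time_s: 4.2
tcp_pos: [0.5317, 0.076, 0.0555]
tool_rot: [0.76, -0.65, -0.004, 0.002]
force: [-2.4, -0.0, 1.6]
gripper_width: -0.0001
```

{"method": "step_arm", "body": {
  "plan": [
    [0, -0.2, 0, 0, 0],
    [0, -0.4, 0, 0, 0],
    [0, -0.6, 0, 0, 0],
    [0, -0.7, 0, 0, 0]
  ]
}}

```text
time_s: 4.6
tcp_pos: [0.5388, 0.0771, 0.0555]
tool_rot: [0.76, -0.65, -0.004, 0.002]
force: [-3.6, -0.8, 3.3]
gripper_width: 0.0
```

```bash
python3 -c "
from h import *
go(PO+RP@[-.101-.0185,0,.056])"
```

```text
shift [ 0.02 -0.11 -0.05] turn 0.0 t 4.6 press [-0.1206  0.0002  0.0555] F [-3.6 -0.8  3.3] w 1.3751022405868786e-05
```

{"method": "step_arm", "body": {
  "plan": [
    [0, -0.2, 0, 0, 0],
    [0, -0.3, 0, 0, 0],
    [0, -0.4, 0, 0, 0]
  ]
}}

```text
time_s: 4.9
tcp_pos: [0.5388, 0.0774, 0.055]
tool_rot: [0.76, -0.65, -0.006, 0.005]
force: [-11.1, -2.5, 9.9]
gripper_width: 0.0001
```

{"method": "step_arm", "body": {
  "plan": [
    [0, -0.2, 0, 0, 0],
    [0, -0.4, 0, 0, 0],
    [0, -0.4, 0, 0, 0]
  ]
}}

```text
time_s: 5.2
tcp_pos: [0.5386, 0.0778, 0.0544]
tool_rot: [0.76, -0.65, -0.009, 0.008]
force: [-10.6, -2.0, 9.6]
gripper_width: -0.0001
```

{"method": "step_arm", "body": {
  "plan": [
    [0, 0.3, 0, 0, 0],
    [0, 1, 0, 0, 0],
    [0, 2.5, 0, 0, 0],
    [0, 2.5, 0, 0, 0]
  ]
}}

```text
time_s: 5.6
tcp_pos: [0.5121, 0.0738, 0.0548]
tool_rot: [0.76, -0.65, -0.01, 0.008]
force: [0.4, 0.3, 0.2]
gripper_width: 0.0001
```

```bash
python3 -c "
from h import *
st=read_state(); go(list(st['tcp_pos'][:2])+[.33])
s=snap('side','pics/s3.png');t=snap('top','pics/t3.png')
for i,(x0,y0,x1,y1) in {'s':(225,225,375,310)}.items():
  cv2.imwrite('pics/c4.png',cv2.resize(s['image'][y0:y1,x0:x1],None,fx=5,fy=5,interpolation=2)[:,:,::-1])
"
```

```text
shift [ -0.11   0.7  -27.51] turn 0.001 t 5.6 press [-0.1475  0.0011  0.0548] F [0.4 0.3 0.2] w 5.709852180904745e-05
```

View pics/c4.png

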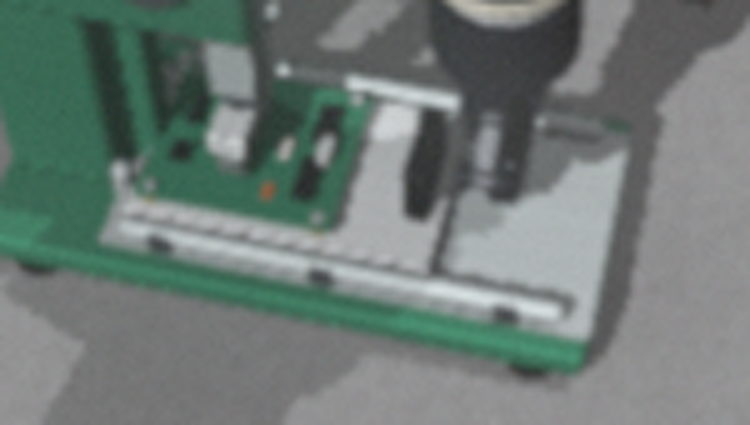

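The carrier's rear edge sits at the dowel pin, around (122,190) in the crop, with the ram over the connector. Now for the lever.

{"method": "step_arm", "body": {
  "plan": [
    [0, 1, -5, 0, 8.5],
    [0, 1, -10, 0, 8.5],
    [0, 1, -15, 0, 8.5],
    [0, 1, -20, 0, 8.5],
    [0, 1, -25, 0, 8.5],
    [0, 1, -28, 0, 8.5],
    [0, 1, -28, 0, 8.5]
  ]
}}

```text
time_s: 6.4
tcp_pos: [0.5152, 0.0725, 0.3413]
tool_rot: [0.76, -0.65, -0.004, 0.003]
force: [0.2, 0.1, -0.2]
gripper_width: 0.0849
```

```bash
python3 -c "
from h import *
go([.4896,-.0269,.32])"
```

```text
shift [9.42 4.05 2.15] turn 0.001 t 6.4 press [-0.1446 -0.0007  0.3413] F [ 0.2  0.1 -0.2] w 0.08490067268848776
```

{"method": "step_arm", "body": {
  "plan": [
    [4.5, 2, 1, 0, 8.5],
    [9.4, 4, 2, 0, 8.5],
    [9.4, 4, 2, 0, 8.5],
    [9.4, 4, 2, 0, 8.5],
    [9.4, 4, 2, 0, 8.5]
  ]
}}

```text
time_s: 6.9
tcp_pos: [0.4905, -0.0259, 0.3212]
tool_rot: [0.76, -0.65, -0.004, 0.003]
force: [-0.7, 0.1, -0.1]
gripper_width: 0.0848
```

```bash
python3 -c "
from h import *
go([.4896,-.0269,.192]); t=snap('top','pics/t4.png'); s=snap('side','pics/s4.png')
a=cv2.resize(t['image'][190:280,290:380],None,fx=4.4,fy=4.4); b=cv2.resize(s['image'][140:230,300:390],None,fx=4.4,fy=4.4)
cv2.imwrite('pics/c5.png',np.hstack([a,b])[:,:,::-1])"
```

```text
shift [ 0.12 -0.02 12.92] turn 0.001 t 6.9 press [-0.1842 -0.0941  0.3212] F [-0.7  0.1 -0.1] w 0.08480374599385253
```

View pics/c5.png

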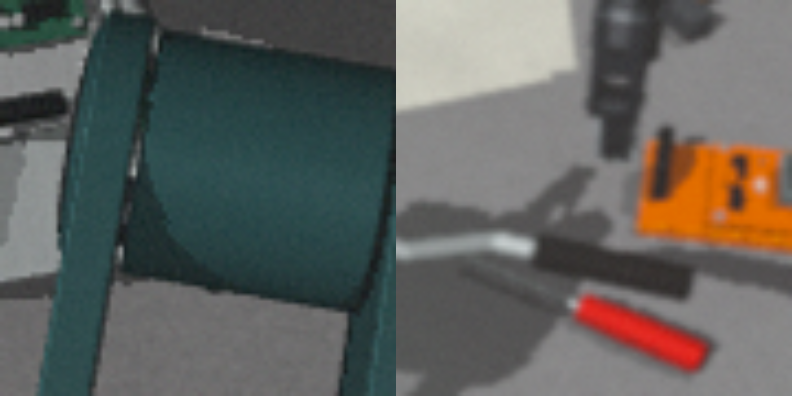

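The fingertips, about (615,155) in the side crop, stand over the grip middle at (612,265). I go down and grasp.

{"method": "step_arm", "body": {
  "plan": [
    [0.1, 0, 4, 0, 8.5],
    [0.1, 0, 8, 0, 8.5],
    [0.1, 0, 11, 0, 8.5],
    [0.1, 0, 13, 0, 8.5],
    [0.1, 0, 13, 0, 8.5],
    [0.1, 0, 13, 0, 8.5]
  ]
}}

```text
time_s: 7.6
tcp_pos: [0.49, -0.0256, 0.1919]
tool_rot: [0.761, -0.649, -0.004, 0.003]
force: [0.8, -0.0, 0.7]
gripper_width: 0.0852
```

{"method": "step_arm", "body": {
  "plan": [
    [0, 0, 0, 0, 1.5],
    [0, 0, 0, 0, 1.5],
    [0, 0, 0, 0, 1.5],
    [0, 0, 0, 0, 1.5],
    [0, 0, 0, 0, 1.5],
    [0, 0, 0, 0, 1.5]
  ],
  "grip_force": 30
}}

```text
time_s: 8.2
tcp_pos: [0.4906, -0.0271, 0.1923]
tool_rot: [0.761, -0.649, -0.003, 0.004]
force: [-0.5, -6.0, 0.9]
gripper_width: 0.021
```

```bash
python3 -c "
from h import *
go([.4896,-.0269,.192]); go(PO+RP@[.0245-.21*np.cos(.3),-.095,.287-.019])"
```

```text
shift [-0.04  0.09  0.04] turn 0.003 t 8.2 press [-0.1843 -0.0953  0.1923] F [-0.5 -6.   0.9] w 0.0210143881872891
shift [-0.02 -0.75 -7.57] turn 0.003 t 8.2 press [-0.1843 -0.0953  0.1923] F [-0.5 -6.   0.9] w 0.0210143881872891
```

{"method": "step_arm", "body": {
  "plan": [
    [0, 0.05, -1, 0, 1.5],
    [0, 0.05, -2.2, 0, 1.5],
    [0, -0.05, -3.4, 0, 1.5],
    [0, -0.2, -4.6, 0, 1.5],
    [0, -0.4, -5.8, 0, 1.5],
    [0, -0.6, -6.6, 0, 1.5],
    [0, -0.7, -7.2, 0, 1.5],
    [0, -0.7, -7.2, 0, 1.5]
  ]
}}

```text
time_s: 9.0
tcp_pos: [0.4987, -0.026, 0.2654]
tool_rot: [0.761, -0.649, -0.002, 0.003]
force: [-0.6, -1.6, 0.2]
gripper_width: 0.021
```

```bash
cat >> h.py <<'E'
def lev(th=None):
    st=read_state(); R=Ro.from_quat(st['tool_rot']).as_matrix(); g=RP.T@(st['tcp_pos']-R[:,2]*.0195-PO)
    cur=np.arcsin((g[2]-.225)/.21); print('grip press',np.round(g,4),'theta',round(cur,3),'r',round(np.hypot(g[0]-.0245,g[2]-.225),4),'F',np.round(st['force'],1),'w',round(st['gripper_width'],4),'t',st['time_s'])
    if th is not None:
        for a in np.linspace(cur,th,9)[1:]: 
            d=RP@np.array([-.21*(np.cos(a)-np.cos(cur)),0,.21*(np.sin(a)-np.sin(cur))]); print(np.round(R.T@d*100,1))
E
python3 -c "
from h import *
lev(.0)"
```

```text
grip press [-0.176  -0.0954  0.2849] theta 0.289 r 0.2092 F [-0.6 -1.6  0.2] w 0.021 t 9.0
[-0.   0.2  0.7]
[-0.   0.4  1.5]
[-0.   0.5  2.2]
[-0.   0.6  3. ]
[-0.   0.7  3.7]
[-0.   0.8  4.5]
[-0.   0.8  5.2]
[-0.   0.8  6. ]
```

{"method": "step_arm", "body": {
  "plan": [
    [0, 0.2, 0.7, 0, 1.5],
    [0, 0.4, 1.5, 0, 1.5],
    [0, 0.5, 2.2, 0, 1.5],
    [0, 0.6, 3, 0, 1.5],
    [0, 0.7, 3.7, 0, 1.5],
    [0, 0.8, 4.5, 0, 1.5],
    [0, 0.8, 5.2, 0, 1.5],
    [0, 0.8, 6, 0, 1.5]
  ]
}}

```text
time_s: 9.8
tcp_pos: [0.4902, -0.0273, 0.2049]
tool_rot: [0.761, -0.649, -0.002, 0.003]
force: [-1.4, 0.3, 2.3]
gripper_width: 0.0209
```

```bash
python3 -c "
from h import *
lev(-.24)"
```

```text
grip press [-0.1846 -0.0954  0.2244] theta -0.003 r 0.2091 F [-1.4  0.3  2.3] w 0.0209 t 9.8
[-0.  -0.   0.6]
[-0.  -0.1  1.2]
[-0.  -0.1  1.9]
[-0.  -0.2  2.5]
[-0.  -0.3  3.1]
[-0.  -0.4  3.7]
[-0.  -0.5  4.3]
[-0.  -0.6  4.9]
```

{"method": "step_arm", "body": {
  "plan": [
    [0, 0, 0.6, 0, 1.5],
    [0, -0.1, 1.2, 0, 1.5],
    [0, -0.1, 1.9, 0, 1.5],
    [0, -0.2, 2.5, 0, 1.5],
    [0, -0.3, 3.1, 0, 1.5],
    [0, -0.4, 3.7, 0, 1.5],
    [0, -0.5, 4.3, 0, 1.5],
    [0, -0.6, 4.8, 0, 1.5]
  ]
}}

```text
time_s: 10.6
tcp_pos: [0.4961, -0.0264, 0.1567]
tool_rot: [0.761, -0.649, -0.002, 0.003]
force: [-10.9, -1.0, 40.9]
gripper_width: 0.0207
```

```bash
python3 -c "
from h import *
lev(.295)"
```

```text
grip press [-0.1787 -0.0955  0.1762] theta -0.235 r 0.2089 F [-10.9  -1.   40.9] w 0.0207 t 10.6
[ 0.   0.3 -1.4]
[ 0.   0.5 -2.7]
[ 0.   0.6 -4.1]
[ 0.   0.6 -5.5]
[ 0.   0.5 -6.9]
[ 0.   0.4 -8.3]
[ 0.   0.1 -9.6]
[  0.   -0.2 -11. ]
```

40.9 N can only be the bottom stop: the ram moved less than 2.9 mm, and home needs at least 4.5 mm. My height reads about 3 mm high, so I'll stop earlier. Lifting now.

{"method": "step_arm", "body": {
  "plan": [
    [0, 0.3, -1.4, 0, 1.5],
    [0, 0.5, -2.7, 0, 1.5],
    [0, 0.6, -4.1, 0, 1.5],
    [0, 0.6, -5.5, 0, 1.5],
    [0, 0.5, -6.9, 0, 1.5],
    [0, 0.4, -8.3, 0, 1.5],
    [0, 0.1, -9.6, 0, 1.5],
    [0, -0.2, -11, 0, 1.5]
  ]
}}

```text
time_s: 11.4
tcp_pos: [0.4987, -0.0259, 0.2659]
tool_rot: [0.761, -0.649, -0.003, 0.004]
force: [3.5, -1.1, -6.0]
gripper_width: 0.021
```

```bash
python3 -c "
from h import *
lev(.0)"
```

```text
grip press [-0.176  -0.0954  0.2854] theta 0.292 r 0.2094 F [ 3.5 -1.1 -6. ] w 0.021 t 11.4
[-0.   0.2  0.7]
[-0.   0.4  1.5]
[-0.   0.5  2.2]
[-0.   0.6  3. ]
[-0.   0.7  3.8]
[-0.   0.8  4.5]
[-0.   0.8  5.3]
[-0.   0.8  6. ]
```

{"method": "step_arm", "body": {
  "plan": [
    [0, 0.4, 1.5, 0, 1.5],
    [0, 0.6, 3, 0, 1.5],
    [0, 0.7, 4.2, 0, 1.5],
    [0, 0.8, 5.2, 0, 1.5],
    [0, 0.8, 6, 0, 1.5]
  ]
}}

```text
time_s: 11.9
tcp_pos: [0.4904, -0.0272, 0.2052]
tool_rot: [0.761, -0.649, -0.003, 0.003]
force: [-1.1, -0.2, 2.1]
gripper_width: 0.021
```

{"method": "step_arm", "body": {
  "plan": [
    [0, 0, 0.6, 0, 1.5],
    [0, -0.1, 1.0, 0, 1.5],
    [0, -0.1, 1.5, 0, 1.5]
  ]
}}

```text
time_s: 12.2
tcp_pos: [0.491, -0.0272, 0.1899]
tool_rot: [0.761, -0.649, -0.003, 0.004]
force: [-1.5, -0.6, 2.5]
gripper_width: 0.021
```

```bash
python3 -c "
from h import *
lev(-.22)"
```

```text
grip press [-0.1837 -0.0954  0.2094] theta -0.074 r 0.2088 F [-1.5 -0.6  2.5] w 0.021 t 12.2
[-0.  -0.   0.4]
[-0.  -0.1  0.8]
[ 0.  -0.1  1.1]
[ 0.  -0.2  1.5]
[ 0.  -0.2  1.9]
[ 0.  -0.3  2.3]
[ 0.  -0.4  2.6]
[ 0.  -0.5  3. ]
```

{"method": "step_arm", "body": {
  "plan": [
    [0, 0, 0.5, 0, 1.5],
    [0, -0.1, 1.0, 0, 1.5],
    [0, -0.2, 1.5, 0, 1.5]
  ]
}}

```text
time_s: 12.5
tcp_pos: [0.4928, -0.0269, 0.1745]
tool_rot: [0.761, -0.649, -0.003, 0.004]
force: [-1.9, -1.1, 1.5]
gripper_width: 0.0211
```

{"method": "step_arm", "body": {
  "plan": [
    [0, -0.1, 0.5, 0, 1.5],
    [0, -0.2, 1.0, 0, 1.5]
  ]
}}

```text
time_s: 12.7
tcp_pos: [0.4947, -0.0266, 0.164]
tool_rot: [0.761, -0.649, -0.003, 0.004]
force: [-1.3, -1.6, 2.7]
gripper_width: 0.0213
```

```bash
python3 -c "
from h import *
lev(-.24); s=snap('side','pics/s5.png')
a=load('side'); b=np.load('last_side.npy',allow_pickle=True).item()
o=cv2.imread('pics/s3.png')[225:275,240:300]; n=s['image'][225:275,240:300,::-1]
cv2.imwrite('pics/c6.png',np.hstack([cv2.resize(q,None,fx=6.5,fy=6.5,interpolation=2) for q in(o,n)]))"
```

```text
grip press [-0.18   -0.0954  0.1835] theta -0.199 r 0.2087 F [-1.3 -1.6  2.7] w 0.0213 t 12.7
[ 0.  -0.   0.1]
[ 0.  -0.   0.2]
[ 0.  -0.1  0.3]
[ 0.  -0.1  0.4]
[ 0.  -0.1  0.5]
[ 0.  -0.1  0.6]
[ 0.  -0.2  0.7]
[ 0.  -0.2  0.8]
```

View pics/c6.png

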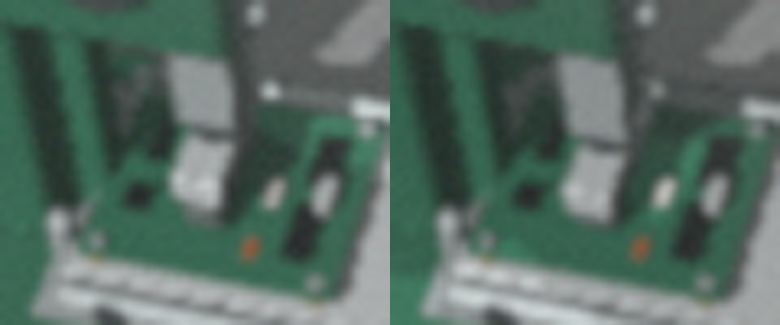

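The ram groove moved down from row 132 to 142 in the crop, roughly 5 to 6 mm, so it is driving. Next stroke.

{"method": "step_arm", "body": {
  "plan": [
    [0, 0, 0.5, 0, 1.5],
    [0, 0.2, -1.2, 0, 1.5],
    [0, 0.4, -3.1, 0, 1.5],
    [0, 0.5, -4.9, 0, 1.5],
    [0, 0.4, -6.6, 0, 1.5],
    [0, 0.2, -8, 0, 1.5],
    [0, 0, -9.3, 0, 1.5],
    [0, -0.2, -10.2, 0, 1.5]
  ]
}}

```text
time_s: 13.55
tcp_pos: [0.4981, -0.0261, 0.2652]
tool_rot: [0.761, -0.649, -0.003, 0.004]
force: [4.7, 0.2, -6.5]
gripper_width: 0.0211
```

{"method": "step_arm", "body": {
  "plan": [
    [0, 0.4, 1.2, 0, 1.5],
    [0, 0.5, 2.4, 0, 1.5],
    [0, 0.6, 3.4, 0, 1.5],
    [0, 0.7, 4.2, 0, 1.5]
  ]
}}

```text
time_s: 13.95
tcp_pos: [0.4906, -0.0272, 0.2222]
tool_rot: [0.761, -0.649, -0.003, 0.004]
force: [-1.3, -0.3, 4.0]
gripper_width: 0.0213
```

{"method": "step_arm", "body": {
  "plan": [
    [0, 0.1, 0.5, 0, 1.5],
    [0, 0.1, 1, 0, 1.5]
  ]
}}

```text
time_s: 14.15
tcp_pos: [0.4901, -0.0273, 0.2122]
tool_rot: [0.761, -0.649, -0.003, 0.003]
force: [-1.9, 0.1, 8.5]
gripper_width: 0.0212
```

```bash
python3 -c "
from h import *
lev(-.2)"
```

```text
grip press [-0.1847 -0.0954  0.2317] theta 0.032 r 0.2093 F [-1.9  0.1  8.5] w 0.0212 t 14.15
[0.  0.  0.6]
[ 0.  -0.   1.2]
[ 0.  -0.   1.8]
[ 0.  -0.1  2.4]
[ 0.  -0.2  3. ]
[ 0.  -0.2  3.6]
[ 0.  -0.3  4.2]
[ 0.  -0.5  4.8]
```

8.5 N means the pins are going in. I continue in small checked steps.

{"method": "step_arm", "body": {
  "plan": [
    [0, 0, 0.4, 0, 1.5],
    [0, 0, 0.8, 0, 1.5],
    [0, 0, 1.2, 0, 1.5]
  ]
}}

```text
time_s: 14.45
tcp_pos: [0.4902, -0.0273, 0.2003]
tool_rot: [0.761, -0.649, -0.003, 0.003]
force: [-2.6, 0.3, 5.9]
gripper_width: 0.0209
```

{"method": "step_arm", "body": {
  "plan": [
    [0, -0.1, 0.4, 0, 1.5],
    [0, -0.1, 0.8, 0, 1.5]
  ]
}}

```text
time_s: 14.65
tcp_pos: [0.4908, -0.0272, 0.1922]
tool_rot: [0.761, -0.649, -0.003, 0.004]
force: [-3.3, 0.0, 6.7]
gripper_width: 0.021
```

{"method": "step_arm", "body": {
  "plan": [
    [0, -0.1, 0.3, 0, 1.5],
    [0, -0.1, 0.6, 0, 1.5]
  ]
}}

```text
time_s: 14.85
tcp_pos: [0.4913, -0.0271, 0.1861]
tool_rot: [0.761, -0.649, -0.003, 0.004]
force: [-2.6, -0.7, 7.2]
gripper_width: 0.0209
```

{"method": "step_arm", "body": {
  "plan": [
    [0, -0.1, 0.3, 0, 1.5],
    [0, -0.1, 0.6, 0, 1.5]
  ]
}}

```text
time_s: 15.05
tcp_pos: [0.4921, -0.027, 0.18]
tool_rot: [0.761, -0.649, -0.004, 0.004]
force: [-1.6, -0.0, 7.5]
gripper_width: 0.021
```

{"method": "step_arm", "body": {
  "plan": [
    [0, 0, 0.2, 0, 1.5],
    [0, -0.1, 0.4, 0, 1.5]
  ]
}}

```text
time_s: 15.25
tcp_pos: [0.4926, -0.0269, 0.176]
tool_rot: [0.761, -0.649, -0.004, 0.004]
force: [-3.5, -0.9, 7.3]
gripper_width: 0.0206
```

{"method": "step_arm", "body": {
  "plan": [
    [0, 0, 0.2, 0, 1.5],
    [0, -0.1, 0.4, 0, 1.5]
  ]
}}

```text
time_s: 15.45
tcp_pos: [0.4933, -0.0268, 0.172]
tool_rot: [0.761, -0.649, -0.004, 0.004]
force: [-3.3, -1.6, 6.1]
gripper_width: 0.0211
```

{"method": "step_arm", "body": {
  "plan": [
    [0, -0.1, 0.2, 0, 1.5],
    [0, -0.1, 0.4, 0, 1.5]
  ]
}}

```text
time_s: 15.65
tcp_pos: [0.494, -0.0267, 0.168]
tool_rot: [0.761, -0.649, -0.004, 0.005]
force: [-2.7, 0.6, 7.2]
gripper_width: 0.0214
```

{"method": "step_arm", "body": {
  "plan": [
    [0, 0, 0.2, 0, 1.5],
    [0, -0.1, 0.4, 0, 1.5]
  ]
}}

```text
time_s: 15.85
tcp_pos: [0.4948, -0.0266, 0.164]
tool_rot: [0.761, -0.649, -0.004, 0.005]
force: [-3.5, -0.7, 7.5]
gripper_width: 0.0209
```

```bash
python3 -c "
from h import *
lev(.295)"
```

```text
grip press [-0.1799 -0.0955  0.1835] theta -0.199 r 0.2085 F [-3.5 -0.7  7.5] w 0.0209 t 15.85
[-0.   0.2 -1.3]
[-0.   0.4 -2.6]
[-0.   0.5 -3.9]
[-0.   0.5 -5.2]
[-0.   0.4 -6.4]
[-0.   0.2 -7.7]
[-0. -0. -9.]
[ -0.   -0.4 -10.3]
```

{"method": "step_arm", "body": {
  "plan": [
    [0, 0.2, -1.3, 0, 1.5],
    [0, 0.4, -2.6, 0, 1.5],
    [0, 0.5, -3.9, 0, 1.5],
    [0, 0.5, -5.2, 0, 1.5],
    [0, 0.4, -6.4, 0, 1.5],
    [0, 0.2, -7.7, 0, 1.5],
    [0, 0, -9, 0, 1.5],
    [0, -0.2, -10.2, 0, 1.5]
  ]
}}

```text
time_s: 16.65
tcp_pos: [0.4983, -0.026, 0.2659]
tool_rot: [0.761, -0.649, -0.004, 0.005]
force: [4.4, 0.2, -7.1]
gripper_width: 0.0211
```

{"method": "step_arm", "body": {
  "plan": [
    [0, 0.3, 0.8, 0, 1.5],
    [0, 0.4, 1.6, 0, 1.5],
    [0, 0.5, 2.3, 0, 1.5]
  ]
}}

```text
time_s: 16.95
tcp_pos: [0.4929, -0.0268, 0.242]
tool_rot: [0.761, -0.649, -0.004, 0.005]
force: [0.9, 0.4, 2.9]
gripper_width: 0.0209
```

{"method": "step_arm", "body": {
  "plan": [
    [0, 0.1, 0.4, 0, 1.5],
    [0, 0.2, 0.8, 0, 1.5]
  ]
}}

```text
time_s: 17.15
tcp_pos: [0.4915, -0.0271, 0.2338]
tool_rot: [0.761, -0.649, -0.004, 0.004]
force: [1.7, 2.2, 7.1]
gripper_width: 0.0212
```

{"method": "step_arm", "body": {
  "plan": [
    [0, 0.1, 0.2, 0, 1.5],
    [0, 0.1, 0.4, 0, 1.5]
  ]
}}

```text
time_s: 17.35
tcp_pos: [0.4911, -0.0272, 0.23]
tool_rot: [0.761, -0.649, -0.003, 0.003]
force: [-1.3, 1.9, 7.1]
gripper_width: 0.0208
```

{"method": "step_arm", "body": {
  "plan": [
    [0, 0, 0.2, 0, 1.5],
    [0, 0.1, 0.4, 0, 1.5]
  ]
}}

```text
time_s: 17.55
tcp_pos: [0.4907, -0.0272, 0.2261]
tool_rot: [0.76, -0.649, -0.003, 0.003]
force: [1.7, 2.7, 7.0]
gripper_width: 0.0206
```

{"method": "step_arm", "body": {
  "plan": [
    [0, 0, 0.2, 0, 1.5],
    [0, 0.1, 0.4, 0, 1.5]
  ]
}}

```text
time_s: 17.75
tcp_pos: [0.4903, -0.0273, 0.2223]
tool_rot: [0.76, -0.649, -0.002, 0.002]
force: [2.4, 3.2, 7.7]
gripper_width: 0.0208
```

{"method": "step_arm", "body": {
  "plan": [
    [0, 0, 0.2, 0, 1.5],
    [0, 0, 0.3, 0, 1.5]
  ]
}}

```text
time_s: 17.95
tcp_pos: [0.4902, -0.0273, 0.2192]
tool_rot: [0.76, -0.65, -0.002, 0.002]
force: [-1.4, 0.4, 7.0]
gripper_width: 0.0212
```

{"method": "step_arm", "body": {
  "plan": [
    [0, 0, 0.2, 0, 1.5],
    [0, 0, 0.3, 0, 1.5]
  ]
}}

```text
time_s: 18.15
tcp_pos: [0.49, -0.0273, 0.2161]
tool_rot: [0.76, -0.65, -0.002, 0.002]
force: [-0.8, 0.7, 8.2]
gripper_width: 0.0208
```

{"method": "step_arm", "body": {
  "plan": [
    [0, 0, 0.2, 0, 1.5],
    [0, 0, 0.3, 0, 1.5]
  ]
}}

```text
time_s: 18.35
tcp_pos: [0.4899, -0.0273, 0.2132]
tool_rot: [0.76, -0.65, -0.002, 0.002]
force: [-1.5, 0.7, 9.1]
gripper_width: 0.0207
```

{"method": "step_arm", "body": {
  "plan": [
    [0, 0, 0.2, 0, 1.5],
    [0, 0, 0.3, 0, 1.5]
  ]
}}

```text
time_s: 18.55
tcp_pos: [0.4898, -0.0274, 0.2105]
tool_rot: [0.76, -0.65, -0.002, 0.002]
force: [-2.1, 1.5, 11.2]
gripper_width: 0.0212
```

{"method": "step_arm", "body": {
  "plan": [
    [0, 0, 0.1, 0, 1.5],
    [0, 0, 0.1, 0, 1.5]
  ]
}}

```text
time_s: 18.75
tcp_pos: [0.4898, -0.0274, 0.2097]
tool_rot: [0.76, -0.65, -0.002, 0.002]
force: [-1.2, 1.4, 9.1]
gripper_width: 0.0209
```

{"method": "step_arm", "body": {
  "plan": [
    [0, 0, 0.1, 0, 1.5],
    [0, 0, 0.2, 0, 1.5]
  ]
}}

```text
time_s: 18.95
tcp_pos: [0.4898, -0.0274, 0.2082]
tool_rot: [0.76, -0.65, -0.002, 0.002]
force: [-1.7, 1.4, 11.0]
gripper_width: 0.0209
```

{"method": "step_arm", "body": {
  "plan": [
    [0, 0, 0.1, 0, 1.5]
  ]
}}

```text
time_s: 19.05
tcp_pos: [0.4898, -0.0274, 0.2076]
tool_rot: [0.76, -0.65, -0.002, 0.001]
force: [-2.7, 1.0, 11.8]
gripper_width: 0.021
```

The force rises steadily with travel, from 7.2 to about 11.5 N over roughly 9 mm, and total pin travel is about 4.3 mm. The lever has gone solid, so I stop, raise it and release.

{"method": "step_arm", "body": {
  "plan": [
    [0, 0, -0.8, 0, 1.5],
    [0, 0, -1.8, 0, 1.5],
    [0, -0.1, -2.8, 0, 1.5],
    [0, -0.3, -3.8, 0, 1.5],
    [0, -0.5, -4.7, 0, 1.5],
    [0, -0.7, -5.4, 0, 1.5],
    [0, -0.8, -5.8, 0, 1.5],
    [0, -0.8, -5.8, 0, 1.5]
  ]
}}

```text
time_s: 19.85
tcp_pos: [0.4974, -0.0262, 0.2661]
tool_rot: [0.76, -0.65, -0.002, 0.002]
force: [-3.2, -0.4, 0.9]
gripper_width: 0.0207
```

{"method": "step_arm", "body": {
  "plan": [
    [0, 0, 0, 0, 2.8],
    [0, 0, 0, 0, 5],
    [0, 0, 0, 0, 7],
    [0, 0, 0, 0, 8.5],
    [0, 0, 0, 0, 8.5]
  ]
}}

```text
time_s: 20.35
tcp_pos: [0.4975, -0.0262, 0.2661]
tool_rot: [0.76, -0.65, -0.002, 0.002]
force: [0.2, 0.3, 0.9]
gripper_width: 0.0836
```

{"method": "step_arm", "body": {
  "plan": [
    [0, 0, -2, 0, 8.5],
    [0, 0, -5, 0, 8.5],
    [0, 0, -9, 0, 8.5],
    [0, 0, -13, 0, 8.5],
    [4, 3, -13, 0, 8.5],
    [9, 6, -13, 0, 8.5],
    [14, 8, -13, 0, 8.5],
    [14, 8, -13, 0, 8.5]
  ]
}}

```text
time_s: 21.15
tcp_pos: [0.4398, -0.1808, 0.3966]
tool_rot: [0.759, -0.651, -0.001, 0.003]
force: [1.0, 0.4, -0.0]
gripper_width: 0.0849
```

```bash
python3 -c "
from h import *
lev(); t=snap('top','pics/t6.png'); s=snap('side','pics/s6.png')
a=cv2.resize(t['image'][95:265,180:420],(480,340)); b=cv2.resize(s['image'][155:325,205:385],None,fx=3.4,fy=3.4,interpolation=2)[:, :]
cv2.imwrite('pics/c7.png',b[:,:,::-1])
d=(s['image'].max(2)<60).astype(np.uint8)
for nm in('s','t'):
  o=cv2.imread(f'pics/{dict(s=\"side1\",t=\"top1\")[nm]}.png')[:,:,::-1].astype(int); n={'s':s,'t':t}[nm]['image'].astype(int)
  for lab,f in (('red',lambda i:(i[...,0]>130)&(i[...,1]<60)&(i[...,2]<60)),):
    print(nm,lab,[np.round(np.argwhere(f(i)).mean(0),1) for i in(o,n)],[f(i).sum() for i in(o,n)])
"
```

```text
grip press [-0.2581 -0.2393  0.4161] theta 1.144 r 0.3412 F [ 1.   0.4 -0. ] w 0.0849 t 21.15
s red [array([312.4, 284. ]), array([310.1, 285.2])] [np.int64(689), np.int64(677)]
t red [array([215.3, 288.6]), array([217.6, 308.5])] [np.int64(302), np.int64(353)]
```

View pics/c7.png

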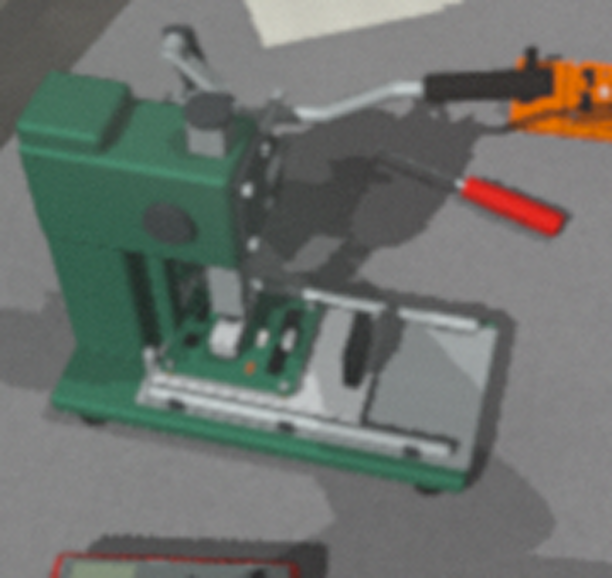

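The lever is raised at about (490,85) in the crop, the carrier is still at the pin at about (152,360), the ram is down on the connector, and the multimeter and screwdriver are unmoved. Handing in.

```bash
python3 -c "
from h import *
print(close_job())"
```

```text
the job is handed in; nothing more can be done
None
```

I slid the carrier in and pumped the lever through four strokes. By the force readings, the connector is fully home. I then raised the lever, let go and handed the job in at about 21 s of the 67 s allowed.

- **Carrier:** I pushed it by its grip bar until it went solid, about 1 mm from where I expected the pins. The push force rose from 3 to 11 N with no further movement. The last side picture shows it still against the visible pin, with the ram down on the connector.
- **Pressing:** The push was steady at about 7 N while the pins went in, over about 4.3 mm of travel. It then rose by about 0.5 N per mm to 11.8 N, where I stopped, below the 17 N at which the housing cracks. Single readings were noisy, and one near the end fell back to 9.1 N. I took the connector as home from the rising trend and the travel, not from a direct view.
- **Bottom stop:** On the first stroke I ran into what I took to be the lever's bottom stop at about 41 N. The ram had moved less than 3 mm by then, too little for the connector to be home. I stopped short of the stop on later strokes.
- **Bystanders:** The screwdriver looks unmoved in the last side view. The multimeter is only partly visible in it, and I did not recheck the pot. A check of the red areas shifted between the first and last pictures. I put that down to the arm and lever covering different parts, but did not confirm it.

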